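Hold the digital level flush on the tilted sander table

TASK

Check the tilt of the disc sander's table: pick up the small digital level from the bench and hold its base flush on the sloped table, about the middle of it and running straight down the slope, square to the disc. Press it on lightly, with about 10 N, so that it beds on its whole length, and finish while still gripping and holding it there so that the display can be read. Do not shift the table from its setting, and leave the other things on the bench where they are.

Things in the scene. Friction and masses are not known exactly. Their poses are not given: they have to be found in the camera images.
- level_mid (a point): centre of the digital level, half-way up: a bare aluminium bar 100 mm long (its x), 30 mm thick (its y: grip across this, at mid-length) and 50 mm tall (its z), 170 to 280 g, with a dark display at one end of its sides and two keys at the other. It starts standing on its base on the bench, this point 25 mm up. Either way round will do.
- level_base (a point): the centre of the level's flat base, 25 mm under level_mid, same axes; the base is 100 mm by 30 mm, two steel rails along x with a shallow groove between. Gripped hard, the level stays as it is held; gripped softly (about 6 N), it rocks about its y between the fingers and beds itself on a face it is pressed to.
- table_mid (a point): middle of the top face of the sander's tilting table: aluminium plate 230 mm along the disc (its y), 150 mm down the slope (its x), with a 16 mm mitre slot along y (the level bridges it). z is the face's upward normal, -x straight down the slope, +x uphill to the disc, 80 mm off. It slopes 11 to 37 degrees, is firm, and its clamp holds against 30 N of pressing.
- sander: disc sander fixed to the bench, grey casting; origin on the bench under the middle of the table's tilt axis, which lies 150 mm up at the foot of the exposed half of the disc; the upright 150 mm disc reaches 75 mm higher. z up, -x the level way the disc faces; motor on the +x side, to 210 mm out. The table is 14 mm thick.
- sanding_block: bystander: wooden sanding block 117 x 66 x 50 mm with a rounded grip, loose on the bench; origin at its underside.
- wax_tin: bystander: low round tin, 76 mm across, 45 mm tall, loose on the bench; origin at its underside.
- offcut: bystander: flat piece of pale wood 130 x 45 x 20 mm, loose on the bench; origin at its underside.
There are look-alikes about, which are no part of the job. There is more than one size of the part that bears level_mid; the job needs the middle-sized.

How it is judged:
On the way:
1. the level is gripped and lifted clear of the bench (height (world z) of level_mid above 0.06 m and contact force between the fingers and level above 1 N and contact force between level and sander below 0.1 N), for 0.2 s.
At the end, for the whole second after the job is handed in: The level is still gripped, at rest, its base flush on the table's sloped face (within 1.7 degrees and 2 mm), running down the slope (within 5.7 degrees), within 25 mm (down the slope) and 35 mm (along the disc) of the table's middle, pressed on with 3 to 25 N (angle between the z axis of level_base and the z axis of table_mid, either way round below 0.03 rad and angle between the x axis of level_base and the x axis of table_mid, either way round below 0.1 rad and z of level_base in the frame of table_mid between -0.002 and 0.002 m and x of level_base in the frame of table_mid between -0.025 and 0.025 m and y of level_base in the frame of table_mid between -0.035 and 0.035 m and contact force between level and sander between 3 and 25 N and contact force between the fingers and level above 3 N and linear speed of level below 0.01 m/s); the arm keeps its last pose, push and grip.
It fails at once if the table is shifted from its setting (its middle moves over 4 mm) (distance of table_mid from where it was at the start of the episode above 0.004 m).
It fails at once if the sanding block, tin or offcut is moved over 15 mm (distance of any of sanding_block, wax_tin, offcut from where it was at the start of the episode above 0.015 m).
It also fails if it takes over 40 s, if anything falls off the work surface, if the arm or the gripper's body presses on something with over 40 N, if the wrist force passes 120 N, or if a joint passes its speed limit or range.

ROBOT

A 6-joint arm with a two-finger parallel gripper is mounted at the origin on the work surface. World frame = base frame: x ahead of the robot, y to its left, z up, the work surface at z = 0. Lengths are in m, angles in rad, forces in N, time in s.
With the tool pointing down it reaches from about 0.275 to 0.875 m from the base axis. Payload 12.5 kg.
Tool frame: the origin (TCP) lies on the centre line of the jaws, within the pads' length; the fingertips stand 8 mm ahead of it and the grasp point (between the pads) lies 11 mm behind it (r.tips_ahead is the distance from the TCP to the fingertips, in m); z points along the fingers, y is the line along which they close (so a half turn about z gives the same grasp; the last joint's range is limited). The gripper opens to 85 mm and grips with 20 to 120 N. Pads are 22 mm wide; open, the fingers measure 114 mm over their backs; the gripper's body (76 mm by 85 mm) begins 54 mm behind the grasp point. The pads swing forward as they close: fully open they stand 13 mm farther back than shut.
Start: joints at [1.177, 0.351, 1.652, -0, 1.139, -0.085], TCP at [0.167, 0.524, 0.239] pointing down, gripper open.
Joint ranges: [-2.75, 2.75], [-0.79, 2.1], [0.01, 2.65], [-1.57, 4.71], [0.07, 3.14], [-2.87, 2.87]. Speed limits (rad/s): [2.22, 2.22, 2.79, 3.14, 3.14, 3.14].

INTERFACE

Orientations are given as a 3x3 rotation matrix whose columns are the frame's x, y, z axes.
In Python, from cell import r, optics, job_done gives the robot as it stands. The module is installed in compiled form; this text tells all that it offers.
- The arm moves only by the tool carry_out, never from a script. Its argument "increments" is one flat list of numbers, 7 for each row, row after row: the shift along the tool's x, y, z in mm, then the turn, a rotation vector about the tool's x, y, z in degrees, then the opening, from 0 (shut) to 1 (fully open). A call has 1 to 20 rows; each row is the pose to reach, as a shift and turn from the pose commanded when the call began, along the tool's axes at that moment; what a row does not reach only later rows make up. A row lasts 1/8 s, in which the tool goes at most 62.5 mm and 10.7 degrees, less where a joint would pass 70% of its speed; a pose out of reach is approached as far as the arm can. A call with a gripper value outside its range is refused whole. The fingers move at their own pace and stop on an object; "force" is the grip in N (left out, the last holds). Time passes only in rows, so rows that repeat a pose let the fingers close. It gives the time, the measured TCP pose, the force and the opening at its end, in the units of the state.
- r.sense(): the state, without advancing time (a new reading comes with each control period).
- optics.camera(name): name is "scene" or "top" or "wrist"; returns (picture, depth): 420x560x3 uint8, red, green, blue; 420x560 float32, m along the optical axis (not along the pixel's ray), 0 where there is no reading.
- optics.get_calibration(name): a dict with "vfov" (degrees; the focal length in pixels is half the picture's height over the tangent of half this angle, whatever the lens; pixels are square), "cx", "cy" (the principal point, pixels), "R" (3x3) and "t" (3): a world point X has camera coordinates R X + t. Camera axes: x right, y down, z forward; pixel columns grow to the right and rows downward; lengths in m; the calibration is good to about 2 mm. The wrist camera is an equidistant fisheye: a pixel r from the principal point sees the ray r / f radians off the axis. A picture is of the moment at which its call begins: read the wrist's pose just before it. get_calibration takes no time and is no camera call; for the wrist camera it gives the pose at the moment of the call.
- job_done(): hands the job in, once; it reports no verdict.
The state is a dict: "time_s": time; "joints": joint angles; "joint_velocities": joint speeds; "effort": joint torques, N m; "tcp_pos": TCP position; "orientation": TCP orientation; "force": force on the tool from outside, world axes, zero at the start; "ft_torque": the same for the moment, N m; "grip_width": opening from 0.0 (shut) to 1.0 (fully open).
Only numpy, scipy, OpenCV 4.12 (cv2) and the standard library are available. Lean on these libraries where they do the work, as an engineer would, in place of code of your own. Each camera call takes 0.05 s, during which the arm holds its last target. There are 200 camera calls.

## Working session

There is one attempt and no reset: what is moved stays moved. The work goes in short steps, Python scripts to look and compute and a tool call to move; the robot and the scene stay as the last step left them, time stands still between calls to the robot, and variables do not carry over. Pictures are saved under pics/ and viewed, on a budget of 10 in all, crops included, one or two more only if the job needs it, and the job is handed in when it is done.

Besides the shell and the picture viewer there is one more tool, called as name(argument=value, ...) on one line, values as JSON. carry_out: Moves the arm, as the interface text tells. Its arguments: {"type":"object","properties":{"increments":{"type":"array"},"force":{"type":"number"}},"required":["increments"]}

```bash
mkdir -p pics; cat > h.py <<'E'
import numpy as np, cv2
from cell import r, optics, job_done
def cal(n):
    c=optics.get_calibration(n); c['f']=210/np.tan(np.radians(c['vfov'])/2); return c
def snap(n):
    c=cal(n); p,d=optics.camera(n); np.savez(f'{n}.npz',p=p,d=d,R=c['R'],t=c['t'],f=c['f'],cx=c['cx'],cy=c['cy']); return p,d,c
def cloud(n):
    z=np.load(f'{n}.npz'); d=z['d']; v,u=np.mgrid[0:420,0:560]
    x=(u-z['cx'])/z['f'];y=(v-z['cy'])/z['f']
    if n=='wrist':
        rr=np.hypot(x,y)+1e-9; k=np.tan(rr)/rr; x=x*k;y=y*k
    P=np.stack([x*d,y*d,d],-1); W=(P-z['t'])@z['R']
    W[d<=0]=np.nan; return W
E
python3 - <<'E'
from h import *
print(r.sense())
for n in('scene','top'):
    p,d,c=snap(n); print(n,c); 
    cv2.imwrite(f'pics/{n}.png',cv2.resize(p[...,::-1],(800,600)))
E
```

```text
{'time_s': 0.0, 'joints': array([ 1.17738511e+00,  3.51245442e-01,  1.65242635e+00, -7.10852627e-06,
        1.13911213e+00, -8.46191647e-02]), 'joint_velocities': array([ 0.00040796, -0.00248476, -0.00088228, -0.00108279,  0.00095982,
       -0.00033841]), 'effort': array([ 2.16130593e-04, -5.06109345e+01, -2.91403216e+01, -1.35607816e-04,
        4.66626312e-03,  1.37663715e-06]), 'tcp_pos': array([0.16701131, 0.52368774, 0.23875252]), 'orientation': array([[-9.52702254e-01,  3.03904940e-01, -4.50697933e-04],
       [ 3.03905260e-01,  9.52701620e-01, -1.10273564e-03],
       [ 9.42538429e-05, -1.18754820e-03, -9.99999290e-01]]), 'force': array([-0.47658378,  0.06963891,  0.12220853]), 'ft_torque': array([-0.00232145, -0.00755185, -0.00384292]), 'grip_width': 1.0022877404654789}
scene {'vfov': 49.31952528662447, 'cx': 281.39830355557126, 'cy': 207.82728107867095, 'R': array([[-0.4704561 ,  0.88241521, -0.00380172],
       [ 0.52096232,  0.27426647, -0.80831687],
       [-0.71222842, -0.38225816, -0.58873541]]), 't': array([ 0.18062653, -0.1671445 ,  1.76337221]), 'f': np.float64(457.4186350454378)}
top {'vfov': 42.32627381630536, 'cx': 276.583972101917, 'cy': 217.8238637423005, 'R': array([[-0.01061431, -0.99991491,  0.00758375],
       [-0.9970715 ,  0.0100091 , -0.07581715],
       [ 0.07573479, -0.00836629, -0.9970929 ]]), 't': array([0.04400096, 0.48261421, 1.5487102 ]), 'f': np.float64(542.4472107980548)}
```

View pics/scene.png

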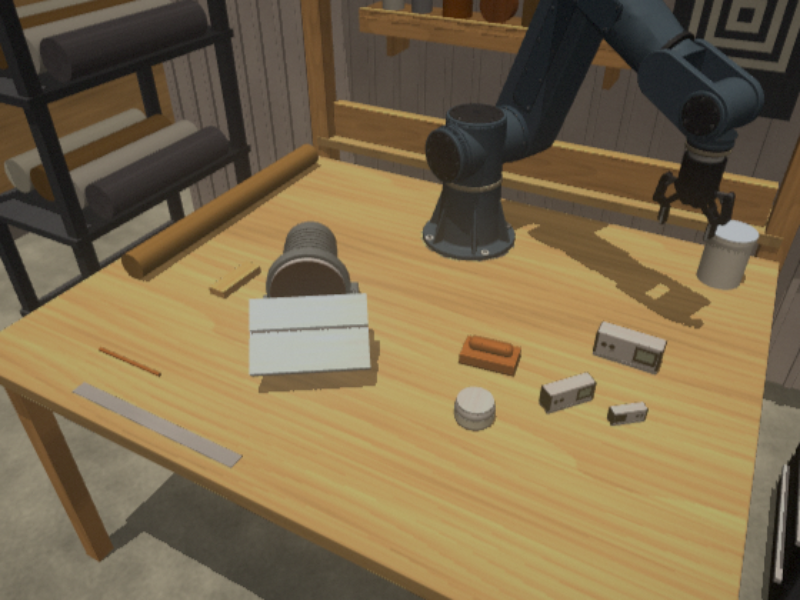

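View pics/top.png

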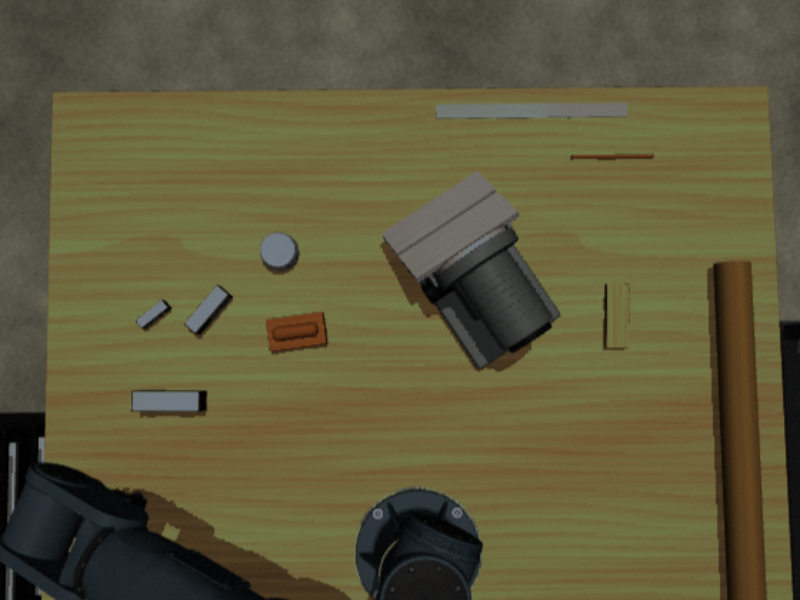

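Three levels show in the views. In the top picture they are large (169,401), middle (208,310) and small (153,314); in the scene picture the middle one is at (568,392). I'll measure their sizes and the table plane.

```bash
cat > m.py <<'E'
from h import *
W=cloud('top')
for nm,(u,v),rr in(('large',(118,281),45),('mid',(146,217),24),('small',(107,220),20)):
    s=W[v-rr:v+rr,u-rr:u+rr]; 
    zc=W[v-1:v+2,u-1:u+2,2]; zt=np.nanmedian(zc)
    m=((abs(s[...,2]-zt)<.008)).astype(np.uint8)
    n,l,st,_=cv2.connectedComponentsWithStats(m); k=l[rr,rr]; P=s[l==k]
    (c,sz,a)=cv2.minAreaRect((P[:,:2]*1000).astype(np.float32)); print(nm,'ztop',zt,'c',c,'size',sz,'ang',a,len(P))
# table: 
for n,poly in(('top',[(395,238),(476,180),(510,212),(425,268)]),('scene',[(255,302),(362,300),(364,365),(255,370)])):
    W=cloud(n); mk=np.zeros((420,560),np.uint8); cv2.fillPoly(mk,[(np.array(poly)*.7).astype(np.int32)],1)
    P=W[(mk>0)&~np.isnan(W[...,2])]
    for i in range(5):
        c=P.mean(0); nn=np.linalg.svd(P-c,full_matrices=False)[2][2]; nn*=np.sign(nn[2]); e=(P-c)@nn; P=P[abs(e)<max(.002,2*e.std())]
    print(n,'normal',nn,'tilt',np.degrees(np.arccos(nn[2])),'az',np.degrees(np.arctan2(nn[1],nn[0])),'c',c,e.std(),len(P))
    # extents: pixels in plane
    x=-np.array([nn[0],nn[1],0]);x-=x@nn*nn;x/=np.linalg.norm(x);y=np.cross(nn,x)
    s=W.reshape(-1,3); s=s[~np.isnan(s[:,2])]; q=s-c; s=q[(abs(q@nn)<.004)&(np.linalg.norm(q,axis=1)<.17)]
    ab=np.stack([s@x,s@y],1)
    for k in (0,1):
        h=np.histogram(ab[:,k],bins=np.arange(-.17,.17,.01)); print(h[0], h[1][0])
    a0,a1=np.percentile(ab,[0.5,99.5],axis=0); mid=(a0+a1)/2
    rect=cv2.minAreaRect((ab*1000).astype(np.float32)); print('extent',a1-a0,'mid',c+mid[0]*x+mid[1]*y,'rect',rect, 'x',x,'y',y)
    rm=np.array(rect[0])/1000; print('rectmid',c+rm[0]*x+rm[1]*y)
E
python3 m.py
python3 - <<'E'
import cv2
a=cv2.imread('pics/scene.png')[310:450,520:690]; cv2.imwrite('pics/crop1.png',cv2.resize(a,None,fx=4,fy=4,interpolation=cv2.INTER_CUBIC))
E
```

```text
large ztop 0.06592337044573061 c (311.04681396484375, 488.43212890625) size (133.83311462402344, 38.985694885253906) ang 89.32731628417969 677
mid ztop 0.0538859027781495 c (490.4017639160156, 414.20703125) size (30.59446144104004, 101.26361846923828) ang 49.55546188354492 341
small ztop 0.03123317241178771 c (483.01409912109375, 526.3636474609375) size (21.32769775390625, 67.58895874023438) ang 38.684444427490234 181
top normal [0.50033458 0.32200092 0.80372926] tilt 36.51228960666619 az 32.76416578427601 c [ 0.64444506 -0.07094677  0.10986865] 0.0019955490084581154 1872
[  1   0   0   0   0   0   0   0  91 181 192 189 191 199 179 187  16 186
 211 212 214 214 209 179   1   1   5   3   7  15  18  37  59] -0.17
[  0   0   0   0  10 126 121 125 137 130 127 136 142 154 140 139 146 150
 144 142 133 127 128 118 123 113 125 110   2   0   0   0   0] -0.17
extent [0.25181657 0.22751505] mid [ 0.6140403  -0.08362001  0.13387344] rect ((3.2725372314453125, -5.434898376464844), (331.63031005859375, 231.2009735107422), 1.1488194465637207) x [-0.67586014 -0.43496412  0.5949952 ] y [ 0.54118239 -0.84090524  0.        ]
rectmid [ 0.63929201 -0.06779997  0.11181579]
scene normal [0.49452889 0.32024615 0.80801212] tilt 36.09783800419735 az 32.92621504413645 c [ 0.64946858 -0.06532928  0.10024081] 0.0020705462576188845 2933
[ 32   0   0   0   0   0   0   0   0  33 269 274 282 259 268 249 240  21
 143 262 248 261 242 243 228  97  76  19   3   2   1   0   0] -0.17
[  0   0   0   0   0 103 155 151 166 157 160 164 158 170 168 165 177 162
 178 176 154 178 171 176 163 156 164 137  43   0   0   0   0] -0.17
extent [0.26781523 0.22638879] mid [ 0.6693604  -0.04946471  0.08177865] rect ((-18.15899658203125, -1.7455825805664062), (230.19366455078125, 303.1776428222656), 89.76780700683594) x [-0.67822214 -0.4392019   0.58916587] y [ 5.43558552e-01 -8.39371253e-01  5.55111512e-17]
rectmid [ 0.66083558 -0.05588863  0.08954215]
```

View pics/crop1.png

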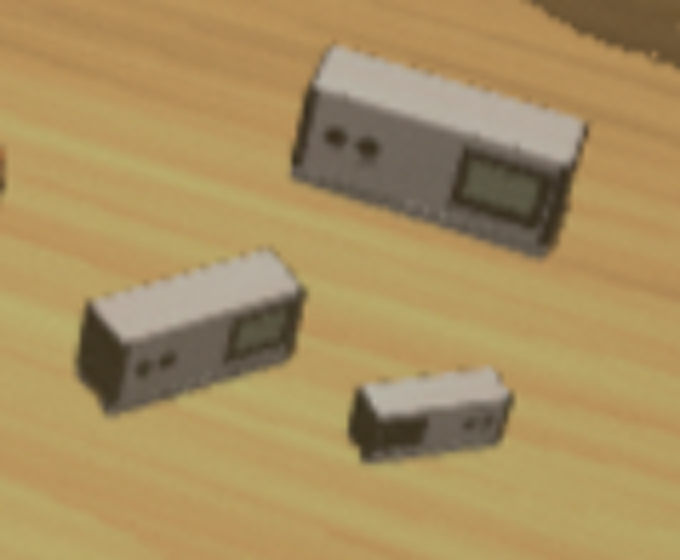

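The middle level (left in the crop) measures 101 x 31 mm with its top at about 50 mm, as described. The other two measure 134 x 39 mm and 68 x 21 mm. The table tilts about 36.3°, with its middle near (0.647, -0.064, 0.1035). That fits 150 - 80·sin(tilt) for the height.

```bash
cat >> h.py <<'E'
from scipy.spatial.transform import Rotation as Ro
def go(pos,R):
    s=r.sense(); O=s['orientation']
    print('shift mm',np.round(O.T@(np.array(pos)-s['tcp_pos'])*1000,1),'rotvec deg',np.round(np.degrees(Ro.from_matrix(O.T@R).as_rotvec()),2))
def down(az):
    a=np.radians(az); return np.array([[np.cos(a),np.sin(a),0],[np.sin(a),-np.cos(a),0],[0,0,-1]])
E
python3 -c "
from h import *
go([.490,.414,.17],down(139.55))"
```

```text
shift mm [-341.1   -6.3   68.8] rotvec deg [-6.000e-02  1.000e-02  2.276e+01]
```

carry_out(increments=[-50, -1, 10, 0, 0, 4, 0.8, -100, -2, 20, 0, 0, 8, 0.8, -150, -3, 30, 0, 0, 12, 0.8, -200, -4, 40, 0, 0, 16, 0.8, -250, -5, 50, 0, 0, 20, 0.8, -300, -6, 60, 0, 0, 22.8, 0.8, -341, -6, 69, 0, 0, 22.8, 0.8, -341, -6, 69, 0, 0, 22.8, 0.8, -341, -6, 69, 0, 0, 22.8, 0.8, -341, -6, 69, 0, 0, 22.8, 0.8], force=40)

```text
time_s: 1.35
tcp_pos: [0.4893, 0.4152, 0.1706]
orientation: [[-0.761, 0.648, 0.0], [0.648, 0.761, 0.0], [0.0, 0.0, -1.0]]
force: [-0.7, 0.1, 0.4]
grip_width: 0.801
```

```bash
python3 - <<'E'
from h import *
s=r.sense(); print(s['time_s'],s['joints'],s['tcp_pos'],s['orientation'])
p,d,c=snap('wrist'); print(c)
cv2.imwrite('pics/w1.png',cv2.resize(p[...,::-1],(800,600)))
W=cloud('wrist'); b=(W[...,2]>.043)&(W[...,2]<.06)&(np.hypot(W[...,0]-.49,W[...,1]-.414)<.075)
n,l,st,_=cv2.connectedComponentsWithStats(b.astype(np.uint8)); k=1+np.argmax(st[1:,4]); P=W[l==k]
print(st[k],np.median(P[:,2]),cv2.minAreaRect((P[:,:2]*1000).astype(np.float32)))
E
```

```text
1.35 [ 6.31097033e-01  5.86507064e-01  1.46108079e+00  9.83622465e-05
  1.09392425e+00 -2.34179679e-01] [0.48928524 0.4151893  0.17058115] [[-7.61245448e-01  6.48463853e-01  1.34737006e-05]
 [ 6.48463849e-01  7.61245441e-01  1.18083525e-04]
 [ 6.63161043e-05  9.86277536e-05 -9.99999993e-01]]
{'vfov': 65.70646984690485, 'cx': 279.3175388283099, 'cy': 206.05983268045588, 'R': array([[ 0.64905531,  0.7607396 ,  0.0015705 ],
       [ 0.73161971, -0.62477359,  0.27274633],
       [ 0.20847014, -0.17587844, -0.9620847 ]]), 't': array([-0.63359836, -0.1147968 ,  0.28262879]), 'f': np.float64(325.19226210127806)}
[ 258  139   40  119 4360] 0.04898957876798454 ((488.0010986328125, 414.4976806640625), (30.90696907043457, 101.58346557617188), 49.51995849609375)
```

View pics/w1.png

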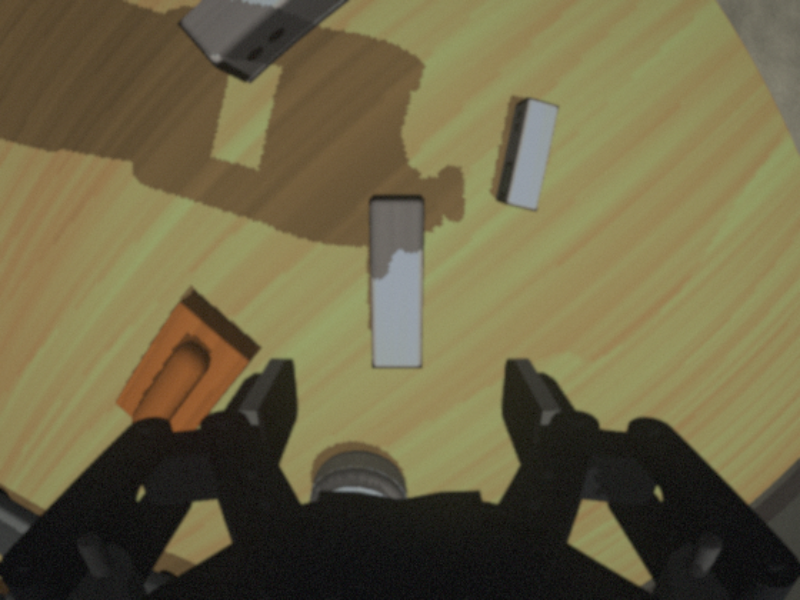

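The wrist picture shows the middle level centred between the open fingers at (397,282) and aligned with them. It is clear of the sanding block (190,360) and the small level (530,155). Next I descend and grip.

carry_out(increments=[0.5, -1.4, 50, 0, 0, 0, 0.6, 0.5, -1.4, 95, 0, 0, 0, 0.6, 0.5, -1.4, 130, 0, 0, 0, 0.6, 0.5, -1.4, 154, 0, 0, 0, 0.6, 0.5, -1.4, 154, 0, 0, 0, 0.6, 0.5, -1.4, 154, 0, 0, 0, 0.6, 0.5, -1.4, 154, 0, 0, 0, 0, 0.5, -1.4, 154, 0, 0, 0, 0, 0.5, -1.4, 154, 0, 0, 0, 0, 0.5, -1.4, 154, 0, 0, 0, 0, 0.5, -1.4, 154, 0, 0, 0, 0, 0.5, -1.4, 154, 0, 0, 0, 0], force=40)

```text
time_s: 2.9
tcp_pos: [0.4894, 0.4144, 0.0177]
orientation: [[-0.761, 0.649, 0.001], [0.649, 0.761, 0.001], [-0.0, 0.002, -1.0]]
force: [-2.5, -0.2, 6.2]
grip_width: 0.346
```

carry_out(increments=[0, 0, -30, 0, 0, 0, 0, 0, 0, -70, 0, 0, 0, 0, 0, 0, -120, 0, 0, 0, 0, 0, 0, -170, 0, 0, 0, 0, 0, 0, -220, 0, 0, 0, 0, 0, 0, -260, 0, 0, 0, 0, 0, 0, -260, 0, 0, 0, 0, 0, 0, -260, 0, 0, 0, 0, 0, 0, -260, 0, 0, 0, 0], force=40)

```text
time_s: 4.03
tcp_pos: [0.4884, 0.4135, 0.2745]
orientation: [[-0.76, 0.649, -0.002], [0.649, 0.76, -0.002], [0.001, -0.003, -1.0]]
force: [0.2, 0.3, -2.7]
grip_width: 0.349
```

```bash
python3 - <<'E'
from h import *
n=np.array([.4974,.3211,.806]);n/=np.linalg.norm(n)
d=np.array([n[0],n[1],0]);d-=d@n*n;d/=np.linalg.norm(d)
R=np.stack([d,np.cross(-n,d),-n],1)
T=np.array([.6467,-.064,.1035])
np.savez('tgt.npz',R=R,T=T); print(np.round(R,3))
s=r.sense();print(s['time_s'],s['force'],s['grip_width'],s['tcp_pos'])
go(T+n*.12,R)
O=s['orientation']; a=T+n*.12
p,d,c=snap('wrist'); cv2.imwrite('pics/w2.png',cv2.resize(p[...,::-1],(560,420)))
E
```

```text
[[ 0.677  0.542 -0.497]
 [ 0.437 -0.84  -0.321]
 [-0.592  0.    -0.806]]
4.025 [ 0.22827236  0.26275479 -2.6656156 ] 0.3489606260215479 [0.48840969 0.4135055  0.27453458]
shift mm [-450.9 -192.1   74.6] rotvec deg [ 33.49 -24.92 102.64]
```

View pics/w2.png

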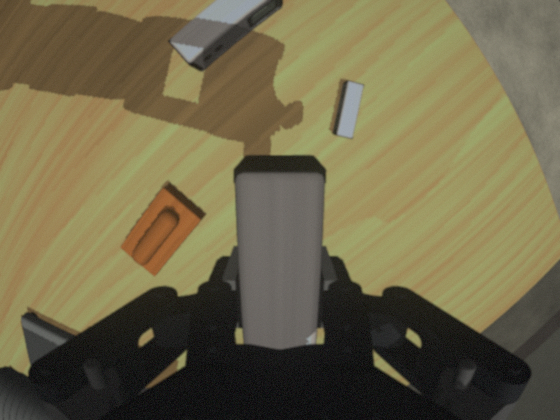

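The level is held centred across the jaws and aligned (280,250), with about 2.7 N of weight. Next I swing over to a hover above the table, along its normal.

carry_out(increments=[-30, -13, -10, 2.3, -1.7, 7, 0, -65, -28, -20, 4.6, -3.4, 14, 0, -100, -42, -30, 7, -5.2, 21.5, 0, -135, -57, -30, 9.4, -7, 28.8, 0, -170, -72, -30, 11.8, -8.8, 36.1, 0, -205, -87, -30, 14.2, -10.6, 43.4, 0, -240, -102, -30, 16.6, -12.4, 50.7, 0, -275, -117, -30, 19, -14.2, 58, 0, -310, -132, -20, 21.4, -16, 65.5, 0, -345, -147, 0, 23.8, -17.7, 72.9, 0, -375, -160, 15, 26.2, -19.5, 80.3, 0, -405, -172, 30, 28.6, -21.3, 87.7, 0, -430, -183, 45, 31, -23.1, 95, 0, -451, -192, 60, 33.5, -24.9, 102.6, 0, -451, -192, 75, 33.5, -24.9, 102.6, 0, -451, -192, 75, 33.5, -24.9, 102.6, 0, -451, -192, 75, 33.5, -24.9, 102.6, 0, -451, -192, 75, 33.5, -24.9, 102.6, 0, -451, -192, 75, 33.5, -24.9, 102.6, 0, -451, -192, 75, 33.5, -24.9, 102.6, 0])

```text
time_s: 6.58
tcp_pos: [0.7072, -0.0248, 0.2016]
orientation: [[0.678, 0.543, -0.495], [0.439, -0.84, -0.32], [-0.589, -0.001, -0.808]]
force: [-0.1, -0.1, -1.7]
grip_width: 0.346
```

```bash
python3 - <<'E'
from h import *
z=np.load('tgt.npz');R=z['R'];T=z['T'];n=-R[:,2]
s=r.sense();print(s['time_s'],s['force'],s['joints'],s['tcp_pos']); go(T+n*.12,R)
p,d,c=snap('wrist'); cv2.imwrite('pics/w3.png',cv2.resize(p[...,::-1],(800,600)))
p,d,c=snap('scene'); cv2.imwrite('pics/s3.png',cv2.resize(p[180:300,130:290,::-1],(800,600)))
for nm in('wrist','scene'):
    W=cloud(nm).reshape(-1,3); W=W[~np.isnan(W[:,2])]; q=(W-T)@np.stack([-R[:,0],R[:,1],n],1)
    P=q[(abs(q[:,0])<.068)&(abs(q[:,1])<.105)&(abs(q[:,2])<.012)]
    for i in range(6):
        A=np.c_[P[:,:2],np.ones(len(P))]; k=np.linalg.lstsq(A,P[:,2],rcond=None)[0]; e=P[:,2]-A@k; P=P[abs(e)<max(.0015,2*e.std())]
    print(nm,'slope err deg x,y',np.degrees(k[:2]),'z0 mm',k[2]*1000,e.std(),len(P))
    on=q[(abs(q[:,2])<.006)&(abs(q[:,0])<.1)&(abs(q[:,1])<.14)]
    print(np.histogram(on[:,0],np.arange(-.1,.1,.005))[0],np.histogram(on[:,1],np.arange(-.14,.14,.005))[0])
E
```

```text
6.575 [-0.12114507 -0.05802852 -1.72149658] [ 0.01293601  1.0001365   0.73735197 -0.34221191  1.93716109  0.97366431] [ 0.70720303 -0.02484113  0.20161511]
shift mm [-0.   0.1  1.7] rotvec deg [ 0.01 -0.19  0.06]
wrist slope err deg x,y [-0.15651118  0.00804872] z0 mm -1.603132000354293 0.0006188251102278503 22756
[   0    0    0    0   87 1692 1714 1721 1686 1683 1712 1656 1198 1135
 1058 1047 1056 1036  961    6    0   36 1117  944  936  920  932  862
  819  717  618  589  536  518  442    4    0    0    0] [  0   0   0   0 336 764 780 803 790 811 833 835 847 874 873 828 779 771
 769 752 525 312 290 264 273 297 267 313 268 269 299 272 269 296 330 634
 768 757 764 809 853 865 867 858 845 822 822 787 798 778 422   0   0   0
   0   0]
scene slope err deg x,y [-0.11648536  0.07696339] z0 mm -1.631688174976178 0.001925227789707149 2172
[  0   0   0   0   0 143 143 148 148 144 144 143 140 142 146 126 112 117
 111  49   9   5  87 126 106 110 100  84  56  53  40  43  39  43  37  11
   7  22  10] [ 0  0  0  0  0 68 82 80 83 86 82 83 87 87 90 87 92 71 66 67 65 65 57 51
 59 55 55 34 29 27 31 34 33 37 42 53 54 61 65 70 67 59 62 55 65 72 78 79
 68 63 85  9  0  0  0  0]
```

View pics/w3.png

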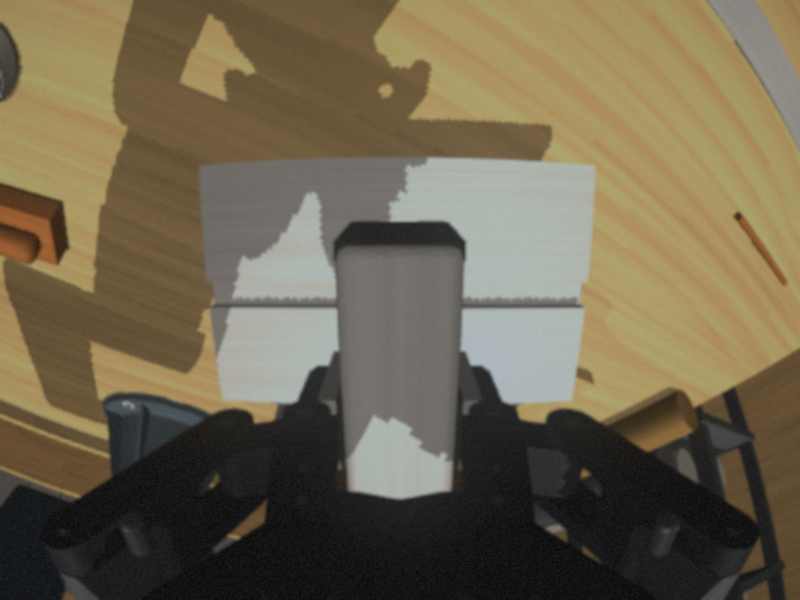

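The wrist picture shows the level running down the slope, square to the slot (row 303) and centred on the plate (columns 200-595). The plane refit agrees within 0.2°, and the face lies about 1.6 mm lower than first estimated. Now I descend.

carry_out(increments=[1, 0, 30, 0, 0, 0, 0, 1, 0, 60, 0, 0, 0, 0, 1, 0, 80, 0, 0, 0, 0, 1, 0, 94, 0, 0, 0, 0, 1, 0, 98, 0, 0, 0, 0, 1, 0, 98, 0, 0, 0, 0, 1, 0, 98, 0, 0, 0, 0])

```text
time_s: 7.55
tcp_pos: [0.6598, -0.0557, 0.1222]
orientation: [[0.679, 0.543, -0.494], [0.439, -0.84, -0.32], [-0.589, -0.0, -0.808]]
force: [-0.6, -0.1, -2.4]
grip_width: 0.347
```

```bash
cat > st.py <<'E'
from h import *
z=np.load('tgt.npz');R=z['R'];T=z['T'];n=-R[:,2]
s=r.sense(); q=(s['tcp_pos']-T)@np.stack([-R[:,0],R[:,1],n],1)*1000
print(s['time_s'],'F table axes',np.stack([-R[:,0],R[:,1],n])@s['force'],'tcp in table mm',q,'grip',s['grip_width'],'tq tool',s['orientation'].T@s['ft_torque']); go(T,R)
E
python3 st.py
```

```text
7.55 F table axes [-0.99417132 -0.18843802 -2.30961648] tcp in table mm [-1.48048189  0.10216467 24.25408931] grip 0.34687609883216697 tq tool [-0.03602554  0.4668567   0.00862358]
shift mm [-1.6 -0.1 24.2] rotvec deg [ 0.03 -0.22  0.04]
```

carry_out(increments=[0, 0, 3, 0, 0, 0, 0, 0, 0, 6, 0, 0, 0, 0, 0, 0, 7, 0, 0, 0, 0, 0, 0, 7, 0, 0, 0, 0, 0, 0, 7, 0, 0, 0, 0], force=20)

```text
time_s: 8.18
tcp_pos: [0.6563, -0.0578, 0.1165]
orientation: [[0.679, 0.543, -0.494], [0.439, -0.84, -0.32], [-0.589, 0.0, -0.808]]
force: [4.7, 3.5, 3.8]
grip_width: 0.351
```

```bash
python3 st.py
```

```text
8.175 F table axes [-2.49116736 -0.33834294  6.48655528] tcp in table mm [-1.51834126e+00 -1.32643617e-02  1.72932859e+01] grip 0.3509783438151099 tq tool [0.16616855 0.4158199  0.03754906]
shift mm [-1.6  0.  17.3] rotvec deg [ 0.04 -0.24  0.05]
```

Contact, with about 8.8 N net. I'll check flushness from the depth of the level's top face against the table plane.

```bash
cat > fl.py <<'E'
from h import *
import sys
z=np.load('tgt.npz');R=z['R'];T=z['T'];n=-R[:,2];B=np.stack([-R[:,0],R[:,1],n],1)
def fit(P):
    for i in range(8):
        A=np.c_[P[:,:2],np.ones(len(P))]; k=np.linalg.lstsq(A,P[:,2],rcond=None)[0]; e=P[:,2]-A@k; P=P[abs(e)<max(.001,2.5*e.std())]
    return np.degrees(k[:2]).round(2),(k[2]*1000).round(2),e.std().round(5),len(P),P[:,0].min(),P[:,0].max(),P[:,1].min(),P[:,1].max()
for nm in('wrist','scene'):
    p,d,c=snap(nm)
    W=cloud(nm).reshape(-1,3); W=W[~np.isnan(W[:,2])]; q=(W-T)@B
    print(nm,'table',fit(q[(abs(q[:,0])<.068)&(abs(q[:,1])>.03)&(abs(q[:,1])<.105)&(abs(q[:,2])<.008)]))
    print(nm,'top',fit(q[(abs(q[:,0])<.06)&(abs(q[:,1])<.013)&(abs(q[:,2]-.049)<.006)]))
    if nm=='wrist': cv2.imwrite('pics/'+sys.argv[1],cv2.resize(p[...,::-1],(800,600)))
    else: cv2.imwrite('pics/s'+sys.argv[1],cv2.resize(p[180:300,150:310,::-1],(800,600),interpolation=cv2.INTER_CUBIC))
E
python3 fl.py f1.png
```

```text
wrist table (array([-0.17,  0.  ]), np.float64(-1.61), np.float64(0.00057), 35091, np.float64(-0.06799823499715468), np.float64(0.06791398382653156), np.float64(-0.10499528789702654), np.float64(0.10498942462042903))
wrist top (array([-0.17, -0.2 ]), np.float64(48.41), np.float64(0.00055), 12445, np.float64(-0.05386079851449731), np.float64(0.018417039669605294), np.float64(-0.012998080440101097), np.float64(0.012999450908607744))
scene table (array([-0.21,  0.09]), np.float64(-1.64), np.float64(0.00232), 1773, np.float64(-0.06795991120880987), np.float64(0.06779699875118497), np.float64(-0.1049990824627641), np.float64(0.1049797559102604))
scene top (array([0.25, 2.09]), np.float64(48.49), np.float64(0.00228), 148, np.float64(-0.05337273662092819), np.float64(-0.011137644757567972), np.float64(-0.012871809439100655), np.float64(0.012956733012270247))
```

View pics/sf1.png

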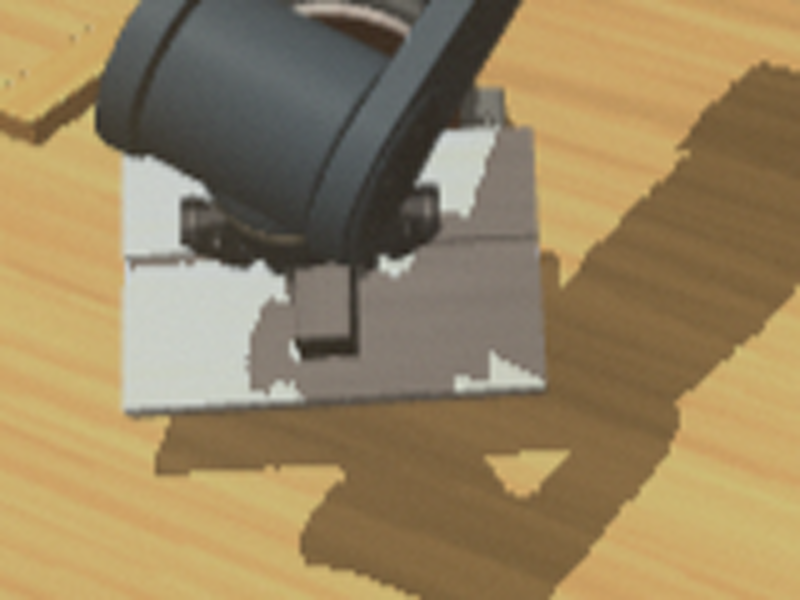

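The top face is parallel to the table (0.0° and 0.2° off in the wrist view) and 50.0 mm above it, so the base is bedded. The scene crop agrees, showing the level at (325,310) straight down the slope. I'll hold a moment to see that the force stays steady.

carry_out(increments=[0, 0, 0.2, 0, 0, 0, 0, 0, 0, 0.2, 0, 0, 0, 0, 0, 0, 0.2, 0, 0, 0, 0, 0, 0, 0.2, 0, 0, 0, 0, 0, 0, 0.2, 0, 0, 0, 0, 0, 0, 0.2, 0, 0, 0, 0, 0, 0, 0.2, 0, 0, 0, 0, 0, 0, 0.2, 0, 0, 0, 0])

```text
time_s: 9.28
tcp_pos: [0.6563, -0.0578, 0.1165]
orientation: [[0.679, 0.543, -0.494], [0.439, -0.84, -0.32], [-0.588, 0.0, -0.809]]
force: [5.6, 5.0, 2.8]
grip_width: 0.348
```

```bash
python3 st.py; python3 fl.py f2.png; python3 st.py
```

```text
9.275 F table axes [-4.33304747 -1.10376717  6.64413362] tcp in table mm [-1.50169545e+00 -5.46960003e-03  1.72890124e+01] grip 0.3478367643180764 tq tool [ 0.21389341  0.39925542 -0.01810607]
shift mm [-1.6 -0.  17.3] rotvec deg [ 0.04 -0.26  0.05]
wrist table (array([-0.18,  0.  ]), np.float64(-1.61), np.float64(0.00057), 35107, np.float64(-0.06799769809531013), np.float64(0.06793725973529201), np.float64(-0.10499955959964656), np.float64(0.10499888993559096))
wrist top (array([-0.18, -0.26]), np.float64(48.4), np.float64(0.00055), 12399, np.float64(-0.05380971983361891), np.float64(0.018069235553356138), np.float64(-0.01299093069447516), np.float64(0.012996838580300851))
scene table (array([-0.1 ,  0.17]), np.float64(-1.65), np.float64(0.0025), 1788, np.float64(-0.06790849183949206), np.float64(0.06793505546537967), np.float64(-0.1049274550880737), np.float64(0.1049769777712317))
scene top (array([0.96, 1.47]), np.float64(48.72), np.float64(0.00196), 140, np.float64(-0.052378268931983024), np.float64(-0.011428902947246411), np.float64(-0.012828985262098667), np.float64(0.01293985117905952))
9.375 F table axes [-2.65950675 -0.15249515  6.73969652] tcp in table mm [-1.50669220e+00 -3.84042966e-03  1.72972729e+01] grip 0.3464612529737439 tq tool [ 0.13452557  0.36442081 -0.01938415]
shift mm [-1.6 -0.  17.3] rotvec deg [ 0.04 -0.26  0.04]
```

Everything is steady. The net normal force is about 9 N including the level's weight, the base is flush and the grip is holding. I'm handing in.

```bash
python3 -c "
from h import *
job_done(); s=r.sense(); print(s['time_s'],s['force'],s['grip_width'])"
```

```text
the job is handed in; nothing more can be done
the job is handed in; nothing more can be done
```

I gripped the middle-sized level, lifted it, set it down the slope on the sander table, and handed in at 9.4 s while still gripping and pressing it. `job_done` gives no verdict, so what follows is my own last check.

- **Level used:** of the three on the bench, I took the one measuring 101 x 31 mm with its top at about 50 mm.
- **Flushness:** in the wrist view the level's top is parallel to the table within 0.3° and sits 50.0 mm above it. The table slopes about 36.1°.
- **Position:** the level is roughly 2 mm from the table's middle, running straight down the slope.
- **Force:** about 9 N against the table, steady, with the grip set to 20 N. The gripper's stated minimum is 20 N, so the 6 N soft grip was not used.
- **Table and bystanders:** the table plane read the same before and after pressing, within 0.1°. I kept clear of the bystanders, but did not measure their positions again at the end.
- **Disagreement:** the scene camera's fit of the level's top was off by 1 to 2°. It had only about 140 noisy points because the gripper hid most of the level, so I relied on the wrist view.

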